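Tip a sealed battery into its test cradle

ROBOT

A 6-joint arm with a two-finger parallel gripper is mounted at the origin on a cart in front of the work surface, level with it; the furniture and walls round the work are solid. World frame = base frame: x ahead of the robot, y to its left, z up, the work surface at z = 0. Lengths are in m, angles in rad, forces in N, time in s.
With the tool pointing down it reaches from about 0.35 to 0.775 m from the base axis. Payload 5.5 kg.
Tool frame: the origin (TCP) lies at the very end of the fingers, on their centre line; the grasp point (between the pads) lies 19 mm behind it; z points along the fingers, y is the line along which they close (so a half turn about z gives the same grasp; the last joint's range is limited). The gripper opens to 85 mm and grips with 20 to 120 N. Pads are 22 mm wide; open, the fingers measure 114 mm over their backs; the gripper's body (76 mm by 85 mm) begins 54 mm behind the grasp point. The pads swing forward as they close: fully open they stand 13 mm farther back than shut.
Start: joints at [-1.375, 0.313, 0.046, 1.304, 0, 1.431], TCP at [0.189, -0.543, 0.231] pointing down, gripper open.
Joint ranges: [-2.76, 2.76], [-0.86, 1.69], [-1.03, 1.26], [-2.2, 2.34], [-1.47, 1.5], [-3.14, 3.14]. Speed limits (rad/s): [2.57, 2.57, 3.14, 3.14, 3.14, 3.14].

INTERFACE

Orientations are given as a unit quaternion [w, x, y, z].
In Python, from workcell import get_state, read_camera, hand_in gives the robot as it stands.
- The arm moves only by the tool send_rows, never from a script. Its argument "increments" is a list of rows, each an object of numbers: "dx", "dy", "dz": the shift along the world's x, y, z in units of 25 mm (1.0 is 25 mm); "roll": the turn about the world's z in units of 8 degrees (1.0 is 8 degrees); "claw": the opening, from -1 (shut) to 1 (fully open). In form: [{"dx": .., "dy": .., "dz": .., "roll": .., "claw": ..}, ...]. A call has exactly 5 rows; each row is the pose to reach, as a shift and turn from the pose commanded when the call began; what a row does not reach only later rows make up. A row lasts 1/8 s, in which the tool goes at most 62.5 mm and 10.7 degrees, less where a joint would pass 70% of its speed; a pose out of reach is approached as far as the arm can. A call with a gripper value outside its range is refused whole. The fingers move at their own pace and stop on an object; "grip_force" is the grip in N (left out, the last holds). Time passes only in rows, so rows that repeat a pose let the fingers close, or fill a call up. It gives the time, the measured TCP pose, the force, the opening and the grip force at its end, in the units of the state.
- get_state(): the state, without advancing time (a new reading comes with each control period).
- read_camera(name): name is "scene" or "top" or "wrist"; returns a dict with "image" (400x640x3 uint8, blue, green, red), "fx", "fy", "cx", "cy" (pixels), "world_to_cam" (4x4, takes a point from world to camera coordinates). Camera axes: x right, y up, looking along -z (the intrinsics and any distortion apply to the point x, -y, -z); pixel columns grow to the right and rows downward; lengths in m; the calibration is good to about 2 mm. A picture is of the moment at which its call begins. There is no depth.
- hand_in(): hands the job in; it is judged then, once.
The state is a dict: "clock": time; "joint_pos": joint angles; "qvel": joint speeds; "tau": joint torques, N m; "tcp_pos": TCP position; "orientation": TCP orientation; "wrist_force": force on the tool from outside, world axes, zero at the start; "ft_torque": the same for the moment, N m; "finger_gap": finger opening in m; "grip_force": force on a finger pad.
Only numpy, scipy, OpenCV 4.12 (cv2) and the standard library are available. Lean on these libraries where they do the work, as an engineer would, in place of code of your own. Each camera call takes 0.05 s, during which the arm holds its last target. There are 200 camera calls.

TASK

Lay the sealed battery in the test cradle for its capacity test: slide it upright and square up to the middle of the cradle's front edge, then push it high up so that it tips over that edge onto its side between the two cheeks, terminals toward the contacts. Then push it in against the sprung contacts until the catch has popped up behind it, and let go; leave everything else on the bench where it is.

Things in the scene. Friction and masses are not known exactly. Their poses are not given: they have to be found in the camera images.
- battery: Sealed battery, grey case with black lid, 0.5 to 0.8 kg, standing before the cradle: flat-sided block, 70 mm along its x, 90 along its y, 97 high, plus two brass terminal blocks 4 mm proud of the lid. Origin: centre of its foot; z from foot to terminals; x points within 0.3 rad of the cradle's x. Lying on the bed, its foot is the near upright face, its origin 46 mm up.
- cradle: Battery cradle, fixed: grey metal bed plate 118 mm wide, 142 long, flat top 11 mm above the bench. Origin on the bench under the middle of its front edge; x into the cradle, y left, z up. Cheeks 24 mm high over the bed, 96 mm apart inside (battery play 3 mm a side), from x = 18 to 110 mm; their tops flare outward 10 mm, to 33 mm high. Black contact housing at x = 125 to 141 mm, 60 mm high.
- front_edge (a point): Middle of the cradle's upright front edge, at its top, 11 mm above the bench: the low stop (118 mm wide) that the battery's foot is pushed against and over which it tips; it must lean about 50 deg before it falls over by itself. Freshly tipped, the battery lies on the bed with its foot some 10 to 25 mm out over this edge. Axes as the cradle's.
- catch (a joint): Sprung steel catch in the bed, 40 mm wide, just inside the front edge: 0 = up, 6 mm proud of the bed; 0.006 = pressed flush (under 2 N). It slopes up from the edge to an upright rear face at cradle x = 15 mm. The lying battery's weight holds it down; once the foot is pushed past x = 15 mm it springs up behind the foot and keeps it from coming back.
- contacts (a joint): Pair of copper contact blades on a sprung carriage before the housing, 20 to 50 mm above the bed: travel in m, 0 = out (blades at cradle x = 110 mm), at most 0.010 pressed back. They push back with 1.4 N at first and 5 N fully pressed. With the battery held by the catch they stay pressed back 5 to 6 mm.
- screw_box_0: Bystander, loose: clear plastic screw box, 48x66x22 mm; origin at the centre of its underside. To be left where it is.
- usb_stick: Bystander, loose: memory stick, 17x53x8 mm; origin at the centre of its underside. To be left where it is.
- cell_pair: Bystander, loose: two lithium cells in a shrink sleeve, 37x66x19 mm; origin at the centre of its underside. To be left where it is.
- kapton_roll: Bystander, loose: roll of polyimide tape lying flat, 62x66x18 mm; origin at the centre of its underside. To be left where it is.
- marker_black: Bystander, loose: marker pen lying on the notebook, 135 mm long; origin at the centre of its underside. To be left where it is.

How it is judged:
By the outcome, as a careful person would: the job done as asked, in the order asked, and still so for the second after the job is handed in, with the robot touching nothing.
It also fails if it takes over 72 s, if anything falls off the work surface, if the arm or the gripper's body presses on something with over 40 N, if the wrist force passes 120 N, or if a joint passes its speed limit or range.

## Working session

There is one attempt and no reset: what is moved stays moved. The work goes in short steps, Python scripts to look and compute and a tool call to move; the robot and the scene stay as the last step left them, time stands still between calls to the robot, and variables do not carry over. Pictures are saved under pics/ and viewed, at most 10 in all, crops included, and the job is handed in when it is done.

Besides the shell and the picture viewer there is one more tool, called after "Request:" by a JSON object that holds its "fn" and its "kwargs", one argument or row to a line. send_rows: Moves the arm, as the interface text tells. Its arguments: {"type":"object","properties":{"increments":{"type":"array","items":{"type":"object","properties":{"dx":{"type":"number"},"dy":{"type":"number"},"dz":{"type":"number"},"roll":{"type":"number"},"claw":{"type":"number"}}}},"grip_force":{"type":"number"}},"required":["increments"]}

```bash
mkdir -p pics; ls; cat > h.py <<'E'
import numpy as np, cv2
from workcell import get_state, read_camera, hand_in
def ray(c,u,v):
    M=np.array(c["world_to_cam"]);R=M[:3,:3];t=M[:3,3]
    d=np.array([(u-c["cx"])/c["fx"],-(v-c["cy"])/c["fy"],-1.]);return -R.T@t,R.T@d
def onz(c,u,v,z):
    o,d=ray(c,u,v);return o+d*(z-o[2])/d[2]
def proj(c,p):
    M=np.array(c["world_to_cam"]);q=M[:3,:3]@np.array(p)+M[:3,3]
    return c["cx"]+c["fx"]*q[0]/-q[2],c["cy"]-c["fy"]*q[1]/-q[2]
E
python3 - <<'E'
from h import *
import pickle
d={}
for n in("scene","top"):
    c=read_camera(n);d[n]=c;cv2.imwrite(f"pics/{n}0.png",c["image"]);print(n,[k for k in c],c["fx"],ray(c,320,200))
pickle.dump(d,open("c0.pkl","wb"));print(get_state())
E
```

```text
pics
scene ['image', 'fx', 'fy', 'cx', 'cy', 'world_to_cam'] 403.6894918264398 (array([1.19046708, 0.20485777, 0.86515432]), array([-0.59306479, -0.09044767, -0.80037258]))
top ['image', 'fx', 'fy', 'cx', 'cy', 'world_to_cam'] 388.5654412048522 (array([0.50417476, 0.12601901, 0.9072545 ]), array([ 0.04769657,  0.03281637, -0.99837462]))
{'clock': 0.1, 'joint_pos': array([-1.37463103e+00,  3.13924603e-01,  4.51164260e-02,  1.30360744e+00,
        3.80239519e-06,  1.43119536e+00]), 'qvel': array([-2.28198647e-03, -1.86951653e-03,  3.35263835e-03,  2.79511152e-04,
       -2.19146713e-05, -7.76632879e-04]), 'tau': array([ 3.85009887e-03, -4.81724596e+01,  2.99243528e+01,  1.27521035e-02,
        1.04051790e-05, -2.73192455e-06]), 'tcp_pos': array([ 0.18936193, -0.54245171,  0.23050819]), 'orientation': array([-8.09373522e-04,  9.85940372e-01,  1.67095561e-01, -2.09949834e-05]), 'wrist_force': array([0.62058195, 0.49937554, 0.24239725]), 'ft_torque': array([0.00448896, 0.01721293, 0.02439269]), 'grip_force': 0.0, 'finger_gap': 0.08527601017302373}
```

View pics/top0.png

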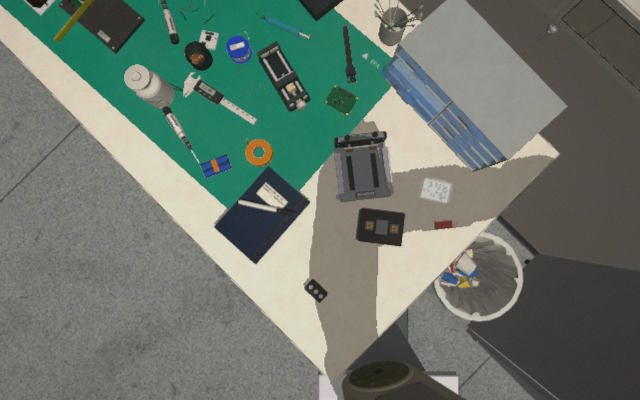

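View pics/scene0.png

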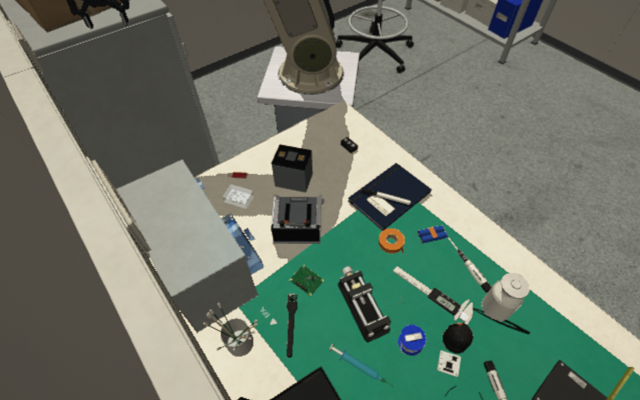

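Top view: cradle at about (362,167), its housing at the far end (360,138) and its front edge near row 200. The battery lid is at (381,227), the screw box at (436,190) and the stick at (443,225). The scene view agrees. I'll zoom in for the corners.

```bash
python3 - <<'E'
from h import *
import pickle
d=pickle.load(open("c0.pkl","rb"))
a=cv2.resize(d["top"]["image"][120:260,310:460],None,fx=5,fy=5,interpolation=cv2.INTER_CUBIC)[:600]
b=cv2.resize(d["scene"]["image"][135:255,225:345],None,fx=5,fy=5,interpolation=cv2.INTER_CUBIC)
for n,i,(x0,y0) in(("za",a,(310,120)),("zb",b,(225,135))):
    for k in range(0,i.shape[1],50): cv2.putText(i,str(x0+k//5),(k,8),0,.3,(0,255,255));cv2.line(i,(k,10),(k,14),(0,255,255))
    for k in range(0,i.shape[0],50): cv2.putText(i,str(y0+k//5),(0,k+4),0,.3,(0,255,255))
    cv2.imwrite(f"pics/{n}.png",i)
c=d["top"]
print("center",onz(c,320,200,0))
for u,v in((338,203),(391,198)):print(onz(c,u,v,.011))
for u,v in((360,209),(405,212),(402,245),(357,242)):print(onz(c,u,v,.097))
E
```

```text
center [0.54751814 0.15584028 0.        ]
[0.5400653 0.1139219 0.011    ]
[ 0.55160571 -0.00797982  0.011     ]
[0.52413444 0.0693311  0.097     ]
[ 0.51796304 -0.02384052  0.097     ]
[ 0.44979711 -0.01702605  0.097     ]
[0.4557354 0.0757832 0.097    ]
```

View pics/za.png

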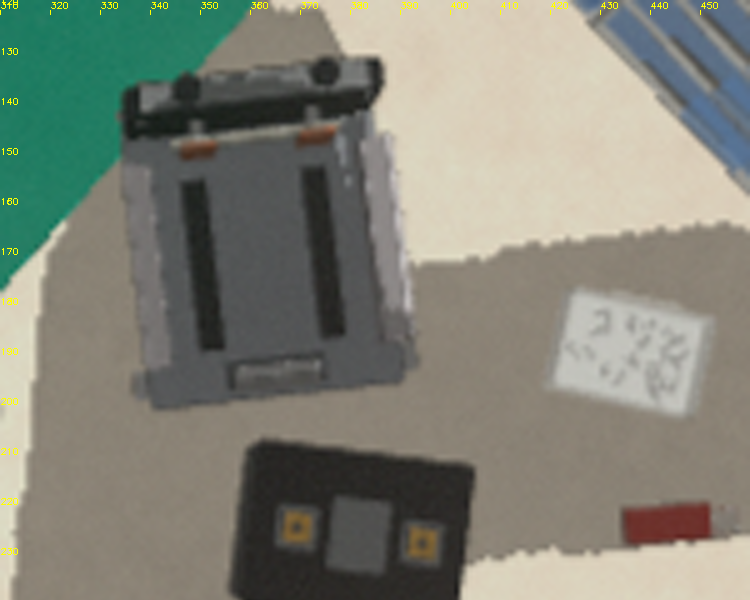

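View pics/zb.png

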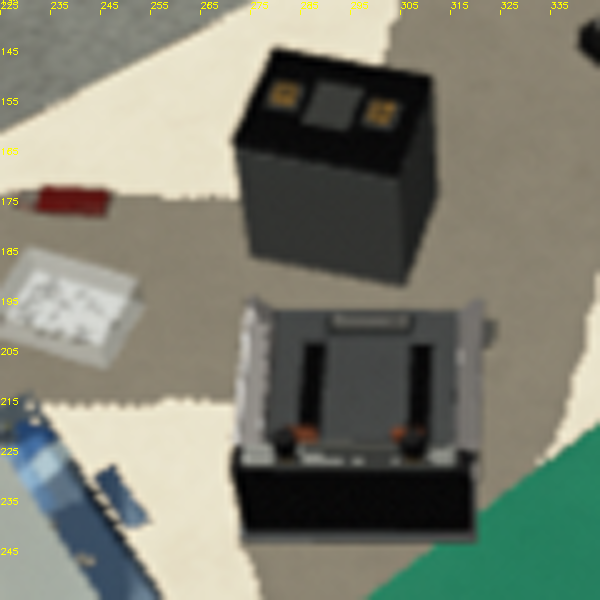

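```bash
python3 - <<'E'
from h import *
import pickle
d=pickle.load(open("c0.pkl","rb"))
def P(cam,X,Y,z):
    o=(310,120) if cam=="top" else (225,135)
    return onz(d[cam],(X+.5)/5-.5+o[0],(Y+.5)/5-.5+o[1],z)[:2]
f=lambda v:np.round(v,4)
FL,FR=P("top",151,408,.011),P("top",404,381,.011)
print("front",f(FL),f(FR),np.linalg.norm(FL-FR),"mid",f((FL+FR)/2),"yaw",np.arctan2(-(FL-FR)[0],(FL-FR)[1]))
s=[P("top",*p,.011) for p in((192,181),(213,350),(313,167),(333,337))]
print("slots yaw",[np.arctan2((s[i]-s[i+1])[1],(s[i]-s[i+1])[0]) for i in(0,2)],"near/far mid",f((s[1]+s[3])/2),f((s[0]+s[2])/2))
c1=(P("top",231,376,.014)+P("top",325,369,.014))/2;print("catch",f(c1))
t=[P("top",297,527,.101),P("top",422,542,.101)];t2=[P("scene",382,112,.101),P("scene",285,95,.101)]
for q in(t,t2):
  v=q[0]-q[1];print("term mid",f((q[0]+q[1])/2),np.linalg.norm(v),"yaw",np.arctan2(-v[0],v[1]))
L=[P("scene",*p,.097) for p in((275,48),(432,75),(400,177),(234,145))];print("lid scene",f(np.mean(L,0)),[f(p) for p in L])
L=[P("top",*p,.097) for p in((250,440),(474,466),(232,595))];print("lid top",f((L[1]+L[2])/2),[f(p) for p in L])
B=[P("scene",*p,0) for p in((250,257),(405,285))];print("foot front scene",[f(p) for p in B])
s=[P("scene",*p,.011) for p in((314,344),(304,432),(421,346),(408,432))];print("scene slots",[f(p) for p in s])
h=[P("scene",*p,.06) for p in((235,462),(474,462))];print("housing back top",[f(p) for p in h])
c=d["top"]
for n,(u,v) in dict(box=(436,190),stick=(443,225)).items():print(n,f(onz(c,u,v,.01)))
E
```

```text
front [0.5442 0.1098] [ 0.5567 -0.0066] 0.1170750936516099 mid [0.5504 0.0516] yaw 0.10658543343347923
slots yaw [np.float64(0.12060041139503992), np.float64(0.11081261841708306)] near/far mid [0.574  0.0535] [0.6528 0.0626]
catch [0.5604 0.0515]
term mid [0.488  0.0255] 0.05174863703545041 yaw -0.11803405350070566
term mid [0.4905 0.026 ] 0.05200480336463095 yaw -0.10920987789392302
lid scene [0.4914 0.0268] [array([ 0.4511, -0.0126]), array([0.4604, 0.0728]), array([0.5325, 0.0671]), array([ 0.5214, -0.0202])]
lid top [0.4895 0.0276] [array([0.527 , 0.0702]), array([ 0.5163, -0.0226]), array([0.4628, 0.0778])]
foot front scene [array([ 0.5169, -0.0231]), array([0.5259, 0.0645])]
scene slots [array([0.579 , 0.0248]), array([0.6344, 0.0298]), array([0.5735, 0.0808]), array([0.628 , 0.0823])]
housing back top [array([0.6871, 0.0105]), array([0.6734, 0.123 ])]
box [ 0.5701 -0.1114  0.01  ]
stick [ 0.4898 -0.1262  0.01  ]
```

Request:
{"fn": "send_rows", "kwargs": {
  "increments": [
    {"dx": 0.9, "dy": 1.7, "roll": 0.8, "claw": 1},
    {"dx": 1.8, "dy": 3.4, "roll": 1.6, "claw": 1},
    {"dx": 2.7, "dy": 5.1, "roll": 2.4, "claw": 1},
    {"dx": 3.6, "dy": 6.8, "roll": 3.2, "claw": 1},
    {"dx": 4.5, "dy": 8.5, "roll": 4, "claw": 1}
  ],
  "grip_force": 20
}}

```text
schema error: expected keys dx, dy, dz, roll, claw
```

Request:
{"fn": "send_rows", "kwargs": {
  "increments": [
    {"dx": 0.9, "dy": 1.7, "roll": 0.8, "claw": 1},
    {"dx": 1.8, "dy": 3.4, "roll": 1.6, "claw": 1},
    {"dx": 2.7, "dy": 5.1, "roll": 2.4, "claw": 1},
    {"dx": 3.6, "dy": 6.8, "roll": 3.2, "claw": 1},
    {"dx": 4.5, "dy": 8.5, "roll": 4, "claw": 1}
  ]
}}

```text
schema error: expected keys dx, dy, dz, roll, claw
```

Request:
{"fn": "send_rows", "kwargs": {
  "increments": [
    {"dx": 0.9, "dy": 1.7, "claw": 1},
    {"dx": 1.8, "dy": 3.4, "claw": 1},
    {"dx": 2.7, "dy": 5.2, "claw": 1},
    {"dx": 3.0, "dy": 5.75, "claw": 1},
    {"dx": 3.0, "dy": 5.75, "claw": 1}
  ]
}}

```text
schema error: expected keys dx, dy, dz, roll, claw
```

```bash
cat >> h.py <<'E'
def st():
    s=get_state();q=s["orientation"];yaw=np.degrees(2*np.arctan2(q[2],q[1]))
    print("t",round(s["clock"],2),"tcp",np.round(s["tcp_pos"],4),"yaw",round(yaw,2),"F",np.round(s["wrist_force"],1),"gap",round(s["finger_gap"],4),"q6",round(s["joint_pos"][5],2));return s
E
python3 - <<'E'
from h import *
st();c=read_camera("wrist");cv2.imwrite("pics/w1.png",c["image"])
E
```

```text
t 0.1 tcp [ 0.1894 -0.5425  0.2305] yaw 19.24 F [0.6 0.5 0.2] gap 0.0853 q6 1.43
```

View pics/w1.png

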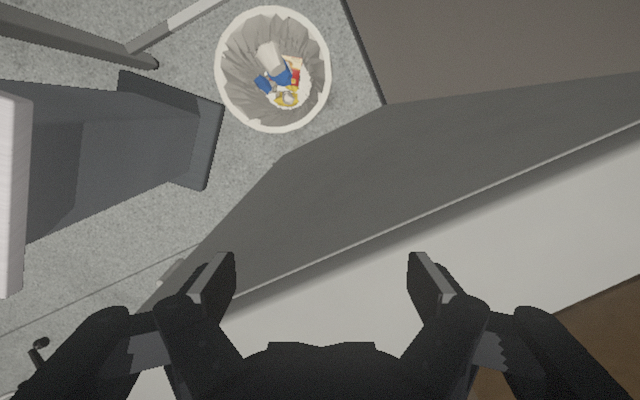

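The wrist view, still at the start pose, shows the fingers at (230,270) and (420,270) over a cabinet and the bin at (270,70). Nothing has moved, because each row needs all the keys. I'll resend, lifting a little first.

Request:
{"fn": "send_rows", "kwargs": {
  "increments": [
    {"dx": 0, "dy": 0, "dz": 1.5, "roll": 0.4, "claw": 1},
    {"dx": 0.9, "dy": 1.7, "dz": 2, "roll": 1, "claw": 1},
    {"dx": 1.8, "dy": 3.4, "dz": 2, "roll": 2, "claw": 1},
    {"dx": 2.7, "dy": 5.1, "dz": 2, "roll": 3, "claw": 1},
    {"dx": 3.6, "dy": 6.8, "dz": 2, "roll": 4, "claw": 1}
  ],
  "grip_force": 20
}}

```text
clock: 0.78
tcp_pos: [0.2799, -0.3714, 0.2811]
orientation: [-0.0, 0.901, 0.434, 0.0]
wrist_force: [-0.1, -0.7, -0.2]
finger_gap: 0.0852
grip_force: 0.0
```

Request:
{"fn": "send_rows", "kwargs": {
  "increments": [
    {"dx": 0.9, "dy": 1.7, "dz": 0, "roll": 0.8, "claw": 1},
    {"dx": 1.8, "dy": 3.4, "dz": 0, "roll": 1.6, "claw": 1},
    {"dx": 2.7, "dy": 5.1, "dz": 0, "roll": 2.4, "claw": 1},
    {"dx": 3.6, "dy": 6.8, "dz": 0, "roll": 3.2, "claw": 1},
    {"dx": 4.5, "dy": 8.5, "dz": 0, "roll": 4, "claw": 1}
  ]
}}

```text
clock: 1.4
tcp_pos: [0.3924, -0.1589, 0.2812]
orientation: [0.0, 0.746, 0.665, 0.0]
wrist_force: [0.5, -0.6, 0.3]
finger_gap: 0.0856
grip_force: 0.0
```

Request:
{"fn": "send_rows", "kwargs": {
  "increments": [
    {"dx": 0.9, "dy": 1.7, "dz": -0.5, "roll": 0, "claw": 1},
    {"dx": 1.8, "dy": 3.4, "dz": -1, "roll": 0, "claw": 1},
    {"dx": 2.7, "dy": 5.1, "dz": -1.5, "roll": 0, "claw": 1},
    {"dx": 3.6, "dy": 6.8, "dz": -2, "roll": 0, "claw": 1},
    {"dx": 3.9, "dy": 7.4, "dz": -2, "roll": 0, "claw": 1}
  ]
}}

```text
clock: 2.02
tcp_pos: [0.4893, 0.0267, 0.23]
orientation: [-0.001, 0.747, 0.665, -0.001]
wrist_force: [0.1, -0.7, -0.9]
finger_gap: 0.0854
grip_force: 0.0
```

```bash
python3 - <<'E'
from h import *
st();c=read_camera("wrist");cv2.imwrite("pics/w2.png",c["image"])
import pickle;pickle.dump(c,open("w2.pkl","wb"))
E
```

```text
t 2.02 tcp [0.4893 0.0267 0.23  ] yaw 83.41 F [ 0.1 -0.7 -0.9] gap 0.0854 q6 1.58
```

View pics/w2.png

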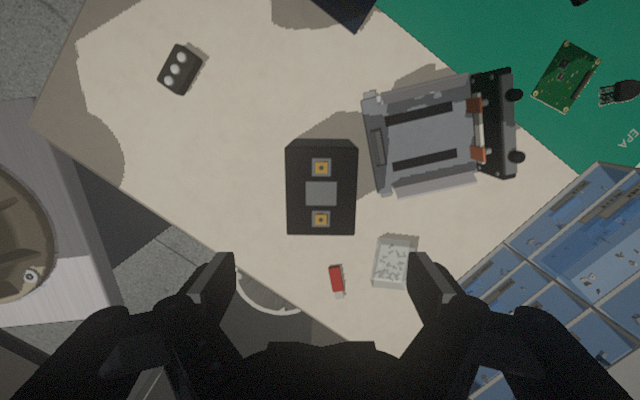

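The wrist view shows the terminals at (321,167) and (320,220), so the battery is square to the gripper. The cradle front edge runs from about (363,96) to (378,195). Quick cross-check by rays.

```bash
python3 - <<'E'
from h import *
import pickle
c=pickle.load(open("w2.pkl","rb"));f=lambda v:np.round(v[:2],4)
a,b=onz(c,321,167,.101),onz(c,320.5,219.5,.101);print("term",f((a+b)/2),np.linalg.norm(a-b),np.arctan2(-(a-b)[0],(a-b)[1]))
for p in((363,96),(378,195)):print("front",f(onz(c,*p,.011)))
for p in((388,114),(452,103),(393,163),(457,153)):print("slot",f(onz(c,*p,.011)))
cv2.imwrite("pics/w2z.png",cv2.resize(c["image"][60:215,270:480],None,fx=3.8,fy=3.8,interpolation=cv2.INTER_CUBIC))
E
```

```text
term [0.4877 0.0255] 0.052673551616912555 -0.12358668238514375
front [0.5472 0.1133]
front [ 0.5576 -0.0089]
slot [0.5752 0.0897]
slot [0.6505 0.0936]
slot [0.5786 0.0304]
slot [0.6575 0.0339]
```

View pics/w2z.png

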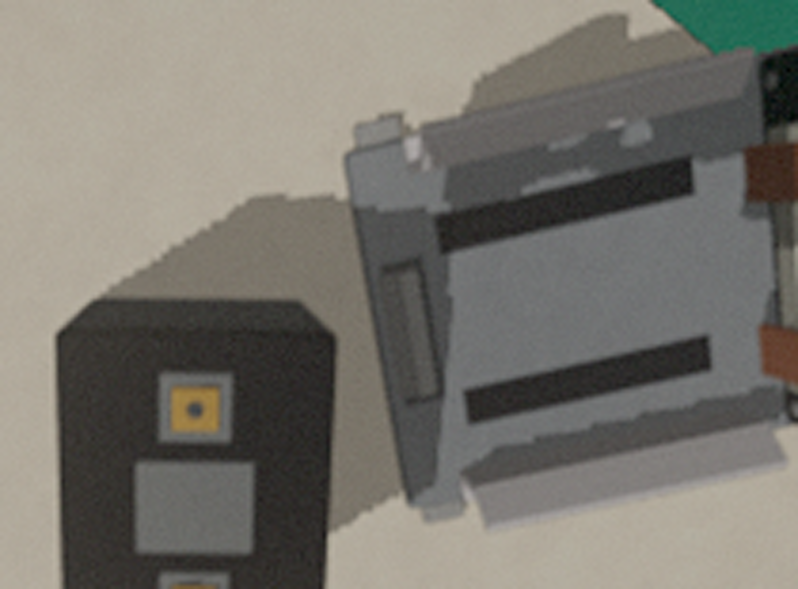

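```bash
python3 - <<'E'
from h import *
import pickle
c=pickle.load(open("w2.pkl","rb"))
P=lambda X,Y,z:onz(c,X/3.8+270,Y/3.8+60,z)[:2]
a,b=P(346,155,.011),P(407,502,.011);print("front mid",(a+b)/2,np.linalg.norm(a-b),np.arctan2(-(a-b)[0],(a-b)[1]))
s=[P(*p,.011) for p in((442,233),(692,175),(468,406),(709,352))]
print("mid near/far",(s[0]+s[2])/2,(s[1]+s[3])/2,[np.arctan2(*(s[i+1]-s[i])[::-1]) for i in(0,2)])
print("catch",(P(401,265,.013)+P(424,402,.013))/2)
E
```

```text
front mid [0.55060708 0.05165599] 0.11378840833725797 0.10755248239361306
mid near/far [0.57569324 0.05355449] [0.65382854 0.06225746] [np.float64(0.10941343505049972), np.float64(0.11242808365686599)]
catch [0.5614712  0.05114418]
```

Request:
{"fn": "send_rows", "kwargs": {
  "increments": [
    {"dx": 0, "dy": 0, "dz": -1.5, "roll": -0.02, "claw": 1},
    {"dx": -0.03, "dy": -0.04, "dz": -3, "roll": -0.02, "claw": 1},
    {"dx": -0.03, "dy": -0.04, "dz": -4.3, "roll": -0.02, "claw": 1},
    {"dx": -0.03, "dy": -0.04, "dz": -5.6, "roll": -0.02, "claw": 1},
    {"dx": -0.03, "dy": -0.04, "dz": -6.8, "roll": -0.02, "claw": 1}
  ]
}}

```text
clock: 2.7
tcp_pos: [0.4885, 0.0223, 0.0608]
orientation: [0.0, 0.749, 0.663, -0.0]
wrist_force: [0.7, -0.3, -0.7]
finger_gap: 0.085
grip_force: 0.0
```

Request:
{"fn": "send_rows", "kwargs": {
  "increments": [
    {"dx": 0, "dy": 0, "dz": 0, "roll": 0, "claw": 1},
    {"dx": 0, "dy": 0, "dz": 0, "roll": 0, "claw": 0.4},
    {"dx": 0, "dy": 0, "dz": 0, "roll": 0, "claw": 0.4},
    {"dx": 0, "dy": 0, "dz": 0, "roll": 0, "claw": 0.4},
    {"dx": 0, "dy": 0, "dz": 0, "roll": 0, "claw": 0.4}
  ],
  "grip_force": 20
}}

```text
clock: 3.32
tcp_pos: [0.4889, 0.023, 0.0626]
orientation: [0.001, 0.749, 0.663, -0.0]
wrist_force: [-4.7, -3.1, 7.2]
finger_gap: 0.0695
grip_force: 26.9
```

Request:
{"fn": "send_rows", "kwargs": {
  "increments": [
    {"dx": 0.1, "dy": 0.2, "dz": 0, "roll": 0.4, "claw": 0.4},
    {"dx": 0.3, "dy": 0.4, "dz": 0, "roll": 0.8, "claw": 0.4},
    {"dx": 0.5, "dy": 0.6, "dz": 0, "roll": 1.2, "claw": 0.4},
    {"dx": 0.7, "dy": 0.8, "dz": 0, "roll": 1.62, "claw": 0.4},
    {"dx": 0.9, "dy": 0.86, "dz": 0, "roll": 1.62, "claw": 0.4}
  ]
}}

```text
clock: 3.95
tcp_pos: [0.5096, 0.0437, 0.0625]
orientation: [0.0, 0.669, 0.743, -0.002]
wrist_force: [-16.2, -9.8, 22.0]
finger_gap: 0.0696
grip_force: 28.6
```

Request:
{"fn": "send_rows", "kwargs": {
  "increments": [
    {"dx": 0, "dy": 0, "dz": 0, "roll": 0, "claw": 0.4},
    {"dx": 0, "dy": 0, "dz": 0, "roll": 0, "claw": 0.4},
    {"dx": 0, "dy": 0, "dz": 0, "roll": 0, "claw": 0.4},
    {"dx": 0, "dy": 0, "dz": 0, "roll": 0, "claw": 0.4},
    {"dx": 0, "dy": 0, "dz": 0, "roll": 0, "claw": 0.4}
  ]
}}

```text
clock: 4.58
tcp_pos: [0.5096, 0.0439, 0.0625]
orientation: [0.0, 0.669, 0.743, -0.002]
wrist_force: [-8.2, -6.2, 11.6]
finger_gap: 0.0698
grip_force: 27.5
```

```bash
python3 - <<'E'
from h import *
st()
for n,(a,b,x0,x1) in dict(top=(120,260,310,460),scene=(135,255,225,345)).items():
    c=read_camera(n);cv2.imwrite(f"pics/{n}3.png",c["image"])
    m=cv2.inRange(cv2.cvtColor(c["image"],cv2.COLOR_BGR2HSV),(12,100,90),(30,255,255));m[:a]=0;m[b:]=0;m[:,:x0]=0;m[:,x1:]=0
    k,l,s,ce=cv2.connectedComponentsWithStats(m)
    print(n,[(s[i,4],ce[i].round(1),onz(c,*ce[i],.101)[:2].round(4)) for i in range(1,k) if s[i,4]>3])
E
```

```text
t 4.58 tcp [0.5096 0.0439 0.0625] yaw 95.99 F [-8.2 -6.2 11.6] gap 0.0698 q6 1.4
top []
scene [(np.int32(13), array([287. , 161.3]), array([0.5124, 0.0188])), (np.int32(19), array([308.2, 162.1]), array([0.5085, 0.0727]))]
```

Request:
{"fn": "send_rows", "kwargs": {
  "increments": [
    {"dx": 0.06, "dy": 0.03, "dz": 0.04, "roll": 0.03, "claw": 0.4},
    {"dx": 0.12, "dy": 0.05, "dz": 0.05, "roll": 0.03, "claw": 0.4},
    {"dx": 0.18, "dy": 0.06, "dz": 0.05, "roll": 0.03, "claw": 0.4},
    {"dx": 0.24, "dy": 0.07, "dz": 0.05, "roll": 0.03, "claw": 0.4},
    {"dx": 0.24, "dy": 0.07, "dz": 0.05, "roll": 0.03, "claw": 0.4}
  ]
}}

```text
clock: 5.3
tcp_pos: [0.5162, 0.047, 0.0626]
orientation: [-0.001, 0.667, 0.745, -0.001]
wrist_force: [-4.9, -1.5, 2.2]
finger_gap: 0.0697
grip_force: 26.4
```

Request:
{"fn": "send_rows", "kwargs": {
  "increments": [
    {"dx": 0.04, "dy": 0.01, "dz": 0, "roll": 0, "claw": 0.4},
    {"dx": 0.08, "dy": 0.01, "dz": 0, "roll": 0, "claw": 0.4},
    {"dx": 0.12, "dy": 0.02, "dz": 0, "roll": 0, "claw": 0.4},
    {"dx": 0.12, "dy": 0.02, "dz": 0, "roll": 0, "claw": 0.4},
    {"dx": 0.12, "dy": 0.02, "dz": 0, "roll": 0, "claw": 0.4}
  ]
}}

```text
clock: 5.92
tcp_pos: [0.5165, 0.047, 0.0627]
orientation: [-0.002, 0.667, 0.745, -0.003]
wrist_force: [-11.9, -3.1, 10.9]
finger_gap: 0.0696
grip_force: 27.4
```

```bash
cat >> h.py <<'E'
def term(n="scene"):
    c=read_camera(n);m=cv2.inRange(cv2.cvtColor(c["image"],cv2.COLOR_BGR2HSV),(12,100,70),(30,255,255));m[:135]=0;m[255:]=0;m[:,:225]=0;m[:,345:]=0
    k,l,s,ce=cv2.connectedComponentsWithStats(m)
    p=[onz(c,*ce[i],.101)[:2] for i in range(1,k) if s[i,4]>3];print("term",np.round(p,4),"mid-bias",np.mean(p,0)-[.002,.0003])
    return c
E
python3 - <<'E'
from h import *
st();c=term();cv2.imwrite("pics/s4.png",cv2.resize(c["image"][120:260,205:365],None,fx=4,fy=4,interpolation=cv2.INTER_CUBIC))
E
```

```text
t 5.92 tcp [0.5165 0.047  0.0627] yaw 96.28 F [-11.9  -3.1  10.9] gap 0.0696 q6 1.4
term [[0.5193 0.0213]
 [0.5153 0.0745]] mid-bias [0.51529419 0.0475898 ]
```

View pics/s4.png

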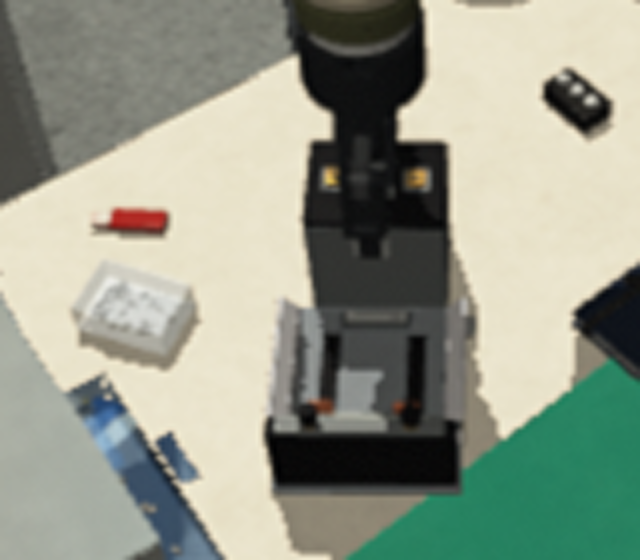

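The scene crop shows the battery square against the front edge and centred between the cheeks, gripper across it at (370,200). The stick (140,220) and screw box (135,310) are untouched. The force and the stalled TCP confirm contact. Next I release, rise, turn a quarter and go behind it.

Request:
{"fn": "send_rows", "kwargs": {
  "increments": [
    {"dx": -0.12, "dy": -0.02, "dz": 0, "roll": 0, "claw": 0.4},
    {"dx": -0.12, "dy": -0.02, "dz": 0, "roll": 0, "claw": 1},
    {"dx": -0.12, "dy": -0.02, "dz": 0, "roll": 0, "claw": 1},
    {"dx": -0.12, "dy": -0.02, "dz": 0, "roll": 0, "claw": 1},
    {"dx": -0.12, "dy": -0.02, "dz": 0.4, "roll": 0, "claw": 1}
  ]
}}

```text
clock: 6.6
tcp_pos: [0.5169, 0.0469, 0.0724]
orientation: [-0.0, 0.667, 0.745, -0.0]
wrist_force: [0.4, -0.2, 0.2]
finger_gap: 0.0856
grip_force: 0.0
```

Request:
{"fn": "send_rows", "kwargs": {
  "increments": [
    {"dx": 0, "dy": 0, "dz": 0.8, "roll": 0, "claw": 1},
    {"dx": 0, "dy": 0, "dz": 1.8, "roll": 0, "claw": 1},
    {"dx": 0, "dy": 0, "dz": 2.8, "roll": 0, "claw": 1},
    {"dx": 0, "dy": 0, "dz": 3.6, "roll": 0, "claw": 1},
    {"dx": -0.4, "dy": 0, "dz": 4, "roll": 1, "claw": 0.6}
  ]
}}

```text
clock: 7.22
tcp_pos: [0.5086, 0.0467, 0.1747]
orientation: [0.001, 0.612, 0.791, 0.001]
wrist_force: [0.1, 0.4, -0.9]
finger_gap: 0.0698
grip_force: 0.0
```

Request:
{"fn": "send_rows", "kwargs": {
  "increments": [
    {"dx": -0.5, "dy": 0, "dz": 0, "roll": 1, "claw": 0.1},
    {"dx": -1, "dy": 0, "dz": 0, "roll": 2, "claw": 0.1},
    {"dx": -1.5, "dy": 0, "dz": 0, "roll": 3, "claw": 0.1},
    {"dx": -2, "dy": 0, "dz": 0, "roll": 4, "claw": 0.1},
    {"dx": -2, "dy": 0, "dz": 0, "roll": 5, "claw": 0.1}
  ]
}}

```text
clock: 7.85
tcp_pos: [0.4566, 0.0469, 0.1734]
orientation: [0.0, 0.304, 0.953, 0.0]
wrist_force: [0.5, -0.3, 0.2]
finger_gap: 0.0472
grip_force: 0.0
```

Request:
{"fn": "send_rows", "kwargs": {
  "increments": [
    {"dx": 0, "dy": 0, "dz": 0, "roll": 1, "claw": 0.1},
    {"dx": 0, "dy": 0, "dz": 0, "roll": 2, "claw": 0.1},
    {"dx": 0, "dy": 0, "dz": 0, "roll": 3, "claw": 0.1},
    {"dx": 0, "dy": 0, "dz": 0, "roll": 4, "claw": 0.1},
    {"dx": 0, "dy": 0, "dz": 0, "roll": 5.25, "claw": 0.1}
  ]
}}

```text
clock: 8.48
tcp_pos: [0.4575, 0.0468, 0.1734]
orientation: [0.001, -0.058, 0.998, 0.0]
wrist_force: [-0.1, -0.5, -0.6]
finger_gap: 0.047
grip_force: 0.0
```

```bash
python3 - <<'E'
from h import *
st();term()
E
```

```text
t 8.47 tcp [0.4575 0.0468 0.1734] yaw 186.59 F [-0.1 -0.5 -0.6] gap 0.047 q6 -0.19
term [[0.5189 0.0231]
 [0.5131 0.0743]] mid-bias [0.51401451 0.04839866]
```

Request:
{"fn": "send_rows", "kwargs": {
  "increments": [
    {"dx": -0.25, "dy": -0.26, "dz": 0, "roll": -0.04, "claw": 0.1},
    {"dx": -0.25, "dy": -0.26, "dz": -1, "roll": -0.04, "claw": 0.1},
    {"dx": -0.25, "dy": -0.26, "dz": -2, "roll": -0.04, "claw": 0.1},
    {"dx": -0.25, "dy": -0.26, "dz": -3, "roll": -0.04, "claw": 0.1},
    {"dx": -0.25, "dy": -0.26, "dz": -3.74, "roll": -0.04, "claw": 0.1}
  ]
}}

```text
clock: 9.15
tcp_pos: [0.4503, 0.04, 0.0784]
orientation: [-0.0, -0.05, 0.999, 0.0]
wrist_force: [0.4, 0.6, -0.0]
finger_gap: 0.0469
grip_force: 0.0
```

Request:
{"fn": "send_rows", "kwargs": {
  "increments": [
    {"dx": 0.1, "dy": 0.01, "dz": 0, "roll": 0, "claw": 0.1},
    {"dx": 0.25, "dy": 0.03, "dz": 0, "roll": 0, "claw": 0.1},
    {"dx": 0.4, "dy": 0.04, "dz": 0, "roll": 0, "claw": 0.1},
    {"dx": 0.55, "dy": 0.06, "dz": 0, "roll": 0, "claw": 0.1},
    {"dx": 0.7, "dy": 0.08, "dz": 0, "roll": 0, "claw": 0.1}
  ]
}}

```text
clock: 9.78
tcp_pos: [0.4691, 0.0424, 0.0794]
orientation: [0.0, -0.052, 0.999, 0.0]
wrist_force: [1.1, -0.5, -0.1]
finger_gap: 0.0469
grip_force: 0.0
```

Request:
{"fn": "send_rows", "kwargs": {
  "increments": [
    {"dx": 0.1, "dy": 0.01, "dz": 0.03, "roll": 0, "claw": 0.1},
    {"dx": 0.2, "dy": 0.02, "dz": 0.06, "roll": 0, "claw": 0.1},
    {"dx": 0.3, "dy": 0.03, "dz": 0.1, "roll": 0, "claw": 0.1},
    {"dx": 0.4, "dy": 0.04, "dz": 0.14, "roll": 0, "claw": 0.1},
    {"dx": 0.5, "dy": 0.055, "dz": 0.18, "roll": 0, "claw": 0.1}
  ]
}}

```text
clock: 10.4
tcp_pos: [0.4761, 0.0436, 0.0833]
orientation: [-0.004, -0.052, 0.999, -0.0]
wrist_force: [-15.2, -2.6, 14.9]
finger_gap: 0.0465
grip_force: 8.3
```

```bash
python3 - <<'E'
from h import *
st();c=term();cv2.imwrite("pics/s5.png",cv2.resize(c["image"][120:260,205:365],None,fx=4,fy=4,interpolation=cv2.INTER_CUBIC))
E
```

```text
t 10.4 tcp [0.4761 0.0436 0.0833] yaw 185.98 F [-15.2  -2.6  14.9] gap 0.0465 q6 -0.18
term [[0.5255 0.0237]
 [0.5183 0.0746]] mid-bias [0.51990988 0.04883496]
```

View pics/s5.png

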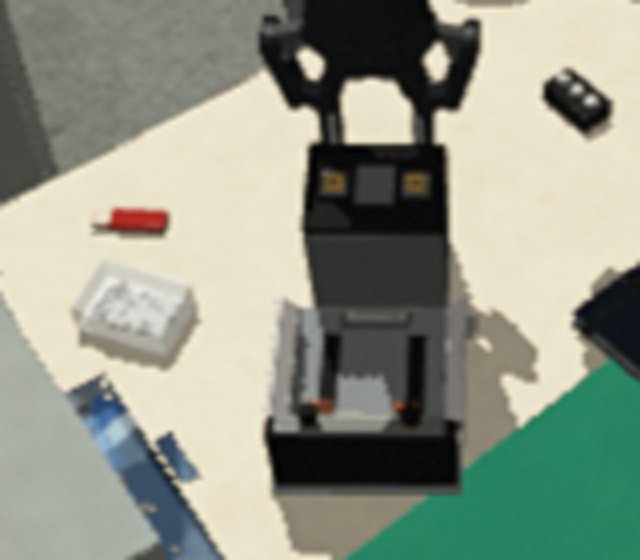

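The fingers are square behind the battery and it has started to lean. They don't rise enough, though, so friction holds the battery down (Fx -15, Fz +15). I'll follow the tipping arc instead.

Request:
{"fn": "send_rows", "kwargs": {
  "increments": [
    {"dx": 0.0, "dy": 0.0, "dz": 0.25, "roll": 0.03, "claw": 0.1},
    {"dx": 0.2, "dy": 0.02, "dz": 0.42, "roll": 0.03, "claw": 0.1},
    {"dx": 0.45, "dy": 0.05, "dz": 0.56, "roll": 0.03, "claw": 0.1},
    {"dx": 0.7, "dy": 0.08, "dz": 0.67, "roll": 0.03, "claw": 0.1},
    {"dx": 0.95, "dy": 0.105, "dz": 0.75, "roll": 0.03, "claw": 0.1}
  ]
}}

```text
clock: 11.08
tcp_pos: [0.5056, 0.0465, 0.1028]
orientation: [0.0, -0.054, 0.999, 0.0]
wrist_force: [-2.9, -0.1, 2.0]
finger_gap: 0.047
grip_force: 1.7
```

Request:
{"fn": "send_rows", "kwargs": {
  "increments": [
    {"dx": 0.2, "dy": 0.02, "dz": 0.05, "roll": 0, "claw": 0.1},
    {"dx": 0.4, "dy": 0.045, "dz": 0.09, "roll": 0, "claw": 0.1},
    {"dx": 0.6, "dy": 0.065, "dz": 0.13, "roll": 0, "claw": 0.1},
    {"dx": 0.8, "dy": 0.09, "dz": 0.16, "roll": 0, "claw": 0.1},
    {"dx": 1.0, "dy": 0.11, "dz": 0.17, "roll": 0, "claw": 0.1}
  ]
}}

```text
clock: 11.7
tcp_pos: [0.5305, 0.0491, 0.1068]
orientation: [0.0, -0.054, 0.999, 0.0]
wrist_force: [-0.4, 1.4, 3.6]
finger_gap: 0.0471
grip_force: 1.4
```

```bash
python3 - <<'E'
from h import *
st();c=read_camera("scene");cv2.imwrite("pics/s6.png",cv2.resize(c["image"][120:260,205:365],None,fx=4,fy=4,interpolation=cv2.INTER_CUBIC))
E
```

```text
t 11.7 tcp [0.5305 0.0491 0.1068] yaw 186.2 F [-0.4  1.4  3.6] gap 0.0471 q6 -0.17
```

View pics/s6.png

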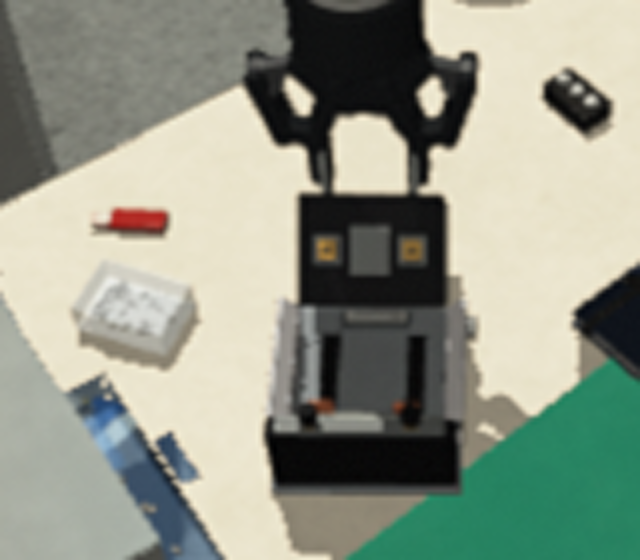

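The battery leans about 35° (lid at (370,250)), centred between the cheeks. I'll carry on past the balance point.

Request:
{"fn": "send_rows", "kwargs": {
  "increments": [
    {"dx": 0.2, "dy": 0.02, "dz": 0, "roll": 0, "claw": 0.1},
    {"dx": 0.4, "dy": 0.045, "dz": 0, "roll": 0, "claw": 0.1},
    {"dx": 0.6, "dy": 0.065, "dz": 0, "roll": 0, "claw": 0.1},
    {"dx": 0.8, "dy": 0.09, "dz": 0, "roll": 0, "claw": 0.1},
    {"dx": 1.0, "dy": 0.11, "dz": 0, "roll": 0, "claw": 0.1}
  ]
}}

```text
clock: 12.38
tcp_pos: [0.5551, 0.0519, 0.1065]
orientation: [-0.0, -0.054, 0.999, 0.0]
wrist_force: [0.2, 0.0, -0.2]
finger_gap: 0.0471
grip_force: 0.0
```

Request:
{"fn": "send_rows", "kwargs": {
  "increments": [
    {"dx": 0.2, "dy": 0.02, "dz": 0, "roll": 0, "claw": 0.1},
    {"dx": 0.4, "dy": 0.045, "dz": 0, "roll": 0, "claw": 0.1},
    {"dx": 0.6, "dy": 0.065, "dz": 0, "roll": 0, "claw": 0.1},
    {"dx": 0.6, "dy": 0.065, "dz": 0, "roll": 0, "claw": 0.1},
    {"dx": 0.6, "dy": 0.065, "dz": 0, "roll": 0, "claw": 0.1}
  ]
}}

```text
clock: 13.0
tcp_pos: [0.5696, 0.0535, 0.1065]
orientation: [-0.0, -0.054, 0.999, 0.0]
wrist_force: [-0.4, 0.0, -0.0]
finger_gap: 0.0471
grip_force: 0.0
```

```bash
python3 - <<'E'
from h import *
st()
for n in("scene","top"):
    c=read_camera(n);cv2.imwrite(f"pics/{n}7.png",c["image"])
    hsv=cv2.cvtColor(c["image"],cv2.COLOR_BGR2HSV)
    m=cv2.inRange(hsv,(5,90,60),(30,255,255));m[:120]=0;m[255:]=0;m[:,:225]=0;m[:,400:]=0
    k,l,s,ce=cv2.connectedComponentsWithStats(m)
    print(n,[(s[i,4],ce[i].round(1),onz(c,*ce[i],.046)[:2].round(4)) for i in range(1,k) if s[i,4]>3])
# dark (lid) profile along the cradle axis at z=.081 (top of lying battery), scene camera
c=read_camera("scene");g=cv2.cvtColor(c["image"],cv2.COLOR_BGR2GRAY)
o=np.array([.5506,.0513]);ex=np.array([.994,.109]);ey=np.array([-.109,.994])
def row(y):
    out=[]
    for x in np.arange(-.04,.14,.006):
        u,v=proj(c,[*(o+ex*x+ey*y),.081]);out.append((round(x*1000),int(g[int(round(v)),int(round(u))])))
    return out
print(row(-.035));print(row(.035))
E
```

```text
t 13.0 tcp [0.5696 0.0535 0.1065] yaw 186.2 F [-0.4  0.  -0. ] gap 0.0471 q6 -0.15
scene [(np.int32(7), array([238., 172.]), array([ 0.5174, -0.1175])), (np.int32(5), array([235., 177.]), array([ 0.5354, -0.1209])), (np.int32(21), array([286.6, 211.6]), array([0.6291, 0.0348])), (np.int32(18), array([307.5, 211.3]), array([0.6221, 0.0861])), (np.int32(15), array([285.4, 221.1]), array([0.6574, 0.037 ])), (np.int32(8), array([304. , 221.2]), array([0.6524, 0.0821])), (np.int32(391), array([389.6, 240.6]), array([0.6821, 0.2911]))]
top [(np.int32(494), array([258.5, 152. ]), array([0.6531, 0.2925])), (np.int32(17), array([349.3, 149.5]), array([0.658 , 0.0891]))]
[(-40, 25), (-34, 20), (-28, 32), (-22, 75), (-16, 82), (-10, 80), (-4, 84), (2, 99), (8, 137), (14, 139), (20, 139), (26, 141), (32, 152), (38, 158), (44, 140), (50, 121), (56, 63), (62, 58), (68, 60), (74, 10), (80, 9), (86, 8), (92, 7), (98, 7), (104, 27), (110, 42), (116, 58), (122, 94), (128, 56), (134, 56), (140, 106)]
[(-40, 16), (-34, 117), (-28, 187), (-22, 108), (-16, 101), (-10, 103), (-4, 96), (2, 152), (8, 185), (14, 182), (20, 175), (26, 146), (32, 83), (38, 78), (44, 72), (50, 66), (56, 59), (62, 77), (68, 47), (74, 13), (80, 7), (86, 9), (92, 35), (98, 68), (104, 52), (110, 9), (116, 8), (122, 21), (128, 29), (134, 12), (140, 40)]
```

The battery is lying: terminals at about cradle x = 75 mm, y = +1 mm, so its foot is about 25 mm out over the edge. Now I go back behind the foot.

Request:
{"fn": "send_rows", "kwargs": {
  "increments": [
    {"dx": 0, "dy": 0, "dz": 0.6, "roll": 0, "claw": 0.1},
    {"dx": -1, "dy": -0.11, "dz": 0.6, "roll": 0, "claw": 0.1},
    {"dx": -2.2, "dy": -0.24, "dz": 0.6, "roll": 0, "claw": 0.1},
    {"dx": -3.3, "dy": -0.36, "dz": 0.6, "roll": 0, "claw": 0.1},
    {"dx": -3.4, "dy": -0.37, "dz": 0.6, "roll": 0, "claw": 0.1}
  ]
}}

```text
clock: 13.78
tcp_pos: [0.4835, 0.0442, 0.1226]
orientation: [0.0, -0.054, 0.999, 0.0]
wrist_force: [0.3, -0.5, 0.0]
finger_gap: 0.0469
grip_force: 0.0
```

Request:
{"fn": "send_rows", "kwargs": {
  "increments": [
    {"dx": 0, "dy": 0, "dz": -0.8, "roll": 0, "claw": 0.1},
    {"dx": 0, "dy": 0, "dz": -1.6, "roll": 0, "claw": 0.1},
    {"dx": 0, "dy": 0, "dz": -2.4, "roll": 0, "claw": 0.1},
    {"dx": 0, "dy": 0, "dz": -3.1, "roll": 0, "claw": 0.1},
    {"dx": 0, "dy": 0, "dz": -3.1, "roll": 0, "claw": 0.1}
  ]
}}

```text
clock: 14.4
tcp_pos: [0.485, 0.0442, 0.0435]
orientation: [-0.001, -0.054, 0.999, 0.0]
wrist_force: [0.1, 0.4, -0.7]
finger_gap: 0.0473
grip_force: 0.0
```

Request:
{"fn": "send_rows", "kwargs": {
  "increments": [
    {"dx": 0.2, "dy": 0.02, "dz": 0, "roll": 0, "claw": 0.1},
    {"dx": 0.4, "dy": 0.045, "dz": 0, "roll": 0, "claw": 0.1},
    {"dx": 0.6, "dy": 0.065, "dz": 0, "roll": 0, "claw": 0.1},
    {"dx": 0.8, "dy": 0.09, "dz": 0, "roll": 0, "claw": 0.1},
    {"dx": 1.0, "dy": 0.11, "dz": 0, "roll": 0, "claw": 0.1}
  ]
}}

```text
clock: 15.02
tcp_pos: [0.5102, 0.047, 0.0442]
orientation: [0.0, -0.054, 0.999, 0.0]
wrist_force: [0.6, -0.4, -1.4]
finger_gap: 0.0469
grip_force: 0.0
```

```bash
cat >> h.py <<'E'
def lie():
    s=st();d=s["tcp_pos"][:2]-[.5506,.0513];print("tcp cradle x,y",np.round([d@[.994,.109],d@[-.109,.994]],4))
    c=read_camera("scene");m=cv2.inRange(cv2.cvtColor(c["image"],cv2.COLOR_BGR2HSV),(5,90,60),(30,255,255));m[:190]=0;m[255:]=0;m[:,:260]=0;m[:,325:]=0
    k,l,q,ce=cv2.connectedComponentsWithStats(m)
    for i in range(1,k):
        if q[i,4]>3:
            d=onz(c,*ce[i],.046)[:2]-[.5526,.0516];print(q[i,4],ce[i].round(1),"cradle",np.round([d@[.994,.109],d@[-.109,.994]],4))
E
python3 -c "
from h import *
lie()"
```

```text
t 15.03 tcp [0.5102 0.047  0.0442] yaw 186.2 F [ 0.6 -0.4 -1.4] gap 0.0469 q6 -0.17
tcp cradle x,y [-0.0407  0.0001]
21 [286.6 211.6] cradle [ 0.0742 -0.025 ]
18 [307.5 211.3] cradle [0.0729 0.0267]
19 [285.1 220.7] cradle [ 0.1016 -0.0267]
8 [304.  221.2] cradle [0.1025 0.0194]
```

Request:
{"fn": "send_rows", "kwargs": {
  "increments": [
    {"dx": 0.2, "dy": 0.02, "dz": 0, "roll": 0, "claw": 0.1},
    {"dx": 0.4, "dy": 0.045, "dz": 0, "roll": 0, "claw": 0.1},
    {"dx": 0.6, "dy": 0.065, "dz": 0, "roll": 0, "claw": 0.1},
    {"dx": 0.8, "dy": 0.09, "dz": 0, "roll": 0, "claw": 0.1},
    {"dx": 1.0, "dy": 0.11, "dz": 0, "roll": 0, "claw": 0.1}
  ]
}}

```text
clock: 15.7
tcp_pos: [0.5315, 0.0497, 0.0436]
orientation: [-0.003, -0.054, 0.999, 0.0]
wrist_force: [-9.5, -0.3, 6.5]
finger_gap: 0.0467
grip_force: 4.4
```

```bash
python3 -c "
from h import *
lie()"
```

```text
t 15.7 tcp [0.5315 0.0497 0.0436] yaw 186.2 F [-9.5 -0.3  6.5] gap 0.0467 q6 -0.16
tcp cradle x,y [-0.0191  0.0005]
19 [286.  216.4] cradle [ 0.0888 -0.0255]
17 [307.  216.6] cradle [0.0887 0.0262]
17 [285.3 220.9] cradle [ 0.1022 -0.0262]
8 [304.  221.2] cradle [0.1025 0.0194]
```

Request:
{"fn": "send_rows", "kwargs": {
  "increments": [
    {"dx": 0.15, "dy": 0.015, "dz": 0, "roll": 0, "claw": 0.1},
    {"dx": 0.3, "dy": 0.03, "dz": 0, "roll": 0, "claw": 0.1},
    {"dx": 0.5, "dy": 0.05, "dz": 0, "roll": 0, "claw": 0.1},
    {"dx": 0.7, "dy": 0.07, "dz": 0, "roll": 0, "claw": 0.1},
    {"dx": 0.9, "dy": 0.1, "dz": 0, "roll": 0, "claw": 0.1}
  ]
}}

```text
clock: 16.38
tcp_pos: [0.552, 0.0519, 0.0435]
orientation: [-0.005, -0.054, 0.999, -0.0]
wrist_force: [-16.4, -2.3, 14.8]
finger_gap: 0.0469
grip_force: 8.6
```

```bash
python3 -c "
from h import *
lie()"
```

```text
t 16.38 tcp [0.552  0.0519 0.0435] yaw 186.19 F [-16.4  -2.3  14.8] gap 0.0469 q6 -0.16
tcp cradle x,y [0.0015 0.0004]
9 [286. 222.] cradle [ 0.1053 -0.0243]
6 [303.8 222.2] cradle [0.1052 0.0192]
```

Request:
{"fn": "send_rows", "kwargs": {
  "increments": [
    {"dx": 0.05, "dy": 0.005, "dz": 0.06, "roll": 0, "claw": 0.1},
    {"dx": 0.1, "dy": 0.01, "dz": 0.06, "roll": 0, "claw": 0.1},
    {"dx": 0.16, "dy": 0.02, "dz": 0.06, "roll": 0, "claw": 0.1},
    {"dx": 0.22, "dy": 0.025, "dz": 0.06, "roll": 0, "claw": 0.1},
    {"dx": 0.28, "dy": 0.03, "dz": 0.06, "roll": 0, "claw": 0.1}
  ]
}}

```text
clock: 17.05
tcp_pos: [0.5582, 0.0525, 0.0437]
orientation: [-0.006, -0.054, 0.999, -0.0]
wrist_force: [-14.1, -3.5, 3.5]
finger_gap: 0.0467
grip_force: 7.0
```

```bash
python3 -c "
from h import *
lie()"
```

```text
t 17.05 tcp [0.5582 0.0525 0.0437] yaw 186.18 F [-14.1  -3.5   3.5] gap 0.0467 q6 -0.16
tcp cradle x,y [0.0077 0.0004]
```

Request:
{"fn": "send_rows", "kwargs": {
  "increments": [
    {"dx": 0.03, "dy": 0.003, "dz": 0, "roll": 0, "claw": 0.1},
    {"dx": 0.06, "dy": 0.006, "dz": 0, "roll": 0, "claw": 0.1},
    {"dx": 0.09, "dy": 0.01, "dz": 0, "roll": 0, "claw": 0.1},
    {"dx": 0.09, "dy": 0.01, "dz": 0, "roll": 0, "claw": 0.1},
    {"dx": 0.09, "dy": 0.01, "dz": 0, "roll": 0, "claw": 0.1}
  ]
}}

```text
clock: 17.73
tcp_pos: [0.558, 0.0525, 0.0436]
orientation: [-0.008, -0.054, 0.999, -0.001]
wrist_force: [-16.5, -5.0, 7.8]
finger_gap: 0.0469
grip_force: 9.4
```

```bash
python3 -c "
from h import *
lie()"
```

```text
t 17.73 tcp [0.558  0.0525 0.0436] yaw 186.17 F [-16.5  -5.    7.8] gap 0.0469 q6 -0.16
tcp cradle x,y [0.0075 0.0004]
```

Request:
{"fn": "send_rows", "kwargs": {
  "increments": [
    {"dx": 0.06, "dy": 0.006, "dz": 0.04, "roll": 0, "claw": 0.1},
    {"dx": 0.12, "dy": 0.013, "dz": 0.06, "roll": 0, "claw": 0.1},
    {"dx": 0.18, "dy": 0.02, "dz": 0.06, "roll": 0, "claw": 0.1},
    {"dx": 0.18, "dy": 0.02, "dz": 0.06, "roll": 0, "claw": 0.1},
    {"dx": 0.18, "dy": 0.02, "dz": 0.06, "roll": 0, "claw": 0.1}
  ]
}}

```text
clock: 18.4
tcp_pos: [0.5581, 0.0525, 0.0438]
orientation: [-0.012, -0.054, 0.998, -0.001]
wrist_force: [-26.3, -7.1, 9.9]
finger_gap: 0.0466
grip_force: 13.8
```

```bash
python3 -c "
from h import *
lie()"
```

```text
t 18.4 tcp [0.5581 0.0525 0.0438] yaw 186.16 F [-26.3  -7.1   9.9] gap 0.0466 q6 -0.15
tcp cradle x,y [0.0076 0.0004]
```

The stop is rigid. With the 11 mm pad half-width the foot is at about 19 mm, which is full contact travel and past the catch. I'll back off and check that it holds.

Request:
{"fn": "send_rows", "kwargs": {
  "increments": [
    {"dx": -0.4, "dy": -0.045, "dz": 0, "roll": 0, "claw": 0.1},
    {"dx": -0.8, "dy": -0.09, "dz": 0, "roll": 0, "claw": 0.1},
    {"dx": -1.4, "dy": -0.15, "dz": 0, "roll": 0, "claw": 0.1},
    {"dx": -2.2, "dy": -0.24, "dz": 0, "roll": 0, "claw": 0.1},
    {"dx": -3, "dy": -0.33, "dz": 0, "roll": 0, "claw": 0.1}
  ]
}}

```text
clock: 19.08
tcp_pos: [0.4964, 0.0454, 0.0476]
orientation: [0.001, -0.054, 0.999, -0.0]
wrist_force: [-0.0, -0.0, -0.6]
finger_gap: 0.047
grip_force: 0.0
```

Request:
{"fn": "send_rows", "kwargs": {
  "increments": [
    {"dx": 0, "dy": 0, "dz": 1, "roll": 0, "claw": 0.1},
    {"dx": 0, "dy": 0, "dz": 2.5, "roll": 0, "claw": 0.1},
    {"dx": -1, "dy": 0, "dz": 4, "roll": 0, "claw": 0.1},
    {"dx": -2, "dy": 0, "dz": 5, "roll": 0, "claw": 0.1},
    {"dx": -2.4, "dy": 0, "dz": 5, "roll": 0, "claw": 0.1}
  ]
}}

```text
clock: 19.7
tcp_pos: [0.437, 0.0454, 0.1745]
orientation: [0.003, -0.054, 0.999, -0.0]
wrist_force: [0.3, 0.4, -0.5]
finger_gap: 0.0468
grip_force: 0.0
```

```bash
python3 - <<'E'
from h import *
import pickle
lie()
d0=pickle.load(open("c0.pkl","rb"))
c=read_camera("top");w=read_camera("wrist");s=read_camera("scene");pickle.dump((c,w,s),open("c9.pkl","wb"))
o=np.array([.5506,.0513]);ex=np.array([.994,.109]);ey=np.array([-.109,.994])
G=lambda c:cv2.cvtColor(c["image"],cv2.COLOR_BGR2GRAY).astype(np.float32)
def prof(c,y,z,xs):
    g=G(c);o_=[]
    for x in xs:
        u,v=proj(c,[*(o+ex*x+ey*y),z]);o_.append(int(cv2.getRectSubPix(g,(1,1),(u,v))[0,0]))
    return o_
xs=np.arange(-.03,.046,.003);print((xs*1000).round().astype(int).tolist())
for n,cc in(("top",c),("wrist",w)):
  for y in(-.035,-.01,.01,.035):print(n,y,"bed",prof(cc,y,.011,xs))
xs=np.arange(-.02,.14,.005);print((xs*1000).round().astype(int).tolist())
for n,cc in(("top",c),("scene",s)):
  for y in(-.03,.03):print(n,y,"z81",prof(cc,y,.081,xs))
print([round(x,1) for x in proj(w,[*o,.011])])
# bystanders moved?
for n,a in(("top",c),("scene",s)):
  dd=cv2.absdiff(a["image"],d0[n]["image"]).max(2)
  for nm,p in dict(box=(.570,-.111,.01),stick=(.490,-.126,.005),kapton=(.6531,.2925,.01)).items():
    u,v=map(int,proj(a,p));print(n,nm,int(dd[v-8:v+9,u-12:u+13].max()))
E
```

```text
t 19.7 tcp [0.437  0.0454 0.1745] yaw 186.21 F [ 0.3  0.4 -0.5] gap 0.0468 q6 -0.19
tcp cradle x,y [-0.1135  0.0066]
[-30, -27, -24, -21, -18, -15, -12, -9, -6, -3, 0, 3, 6, 9, 12, 15, 18, 21, 24, 27, 30, 33, 36, 39, 42, 45]
top -0.035 bed [207, 207, 208, 207, 209, 208, 207, 207, 207, 193, 136, 131, 132, 130, 129, 127, 106, 76, 102, 117, 119, 119, 119, 118, 118, 119]
top -0.01 bed [211, 210, 209, 209, 210, 208, 208, 209, 209, 198, 147, 136, 137, 138, 147, 100, 69, 63, 97, 117, 118, 119, 119, 118, 118, 118]
top 0.01 bed [208, 209, 208, 208, 210, 210, 197, 151, 141, 123, 92, 85, 80, 86, 98, 77, 68, 67, 70, 96, 112, 112, 114, 116, 117, 116]
top 0.035 bed [207, 208, 208, 208, 209, 209, 209, 208, 207, 196, 140, 133, 119, 92, 88, 87, 70, 53, 67, 80, 79, 78, 80, 81, 78, 79]
wrist -0.035 bed [155, 157, 157, 154, 154, 153, 156, 154, 158, 70, 98, 104, 104, 103, 102, 103, 95, 60, 57, 57, 57, 59, 57, 58, 58, 56]
wrist -0.01 bed [157, 158, 156, 156, 158, 156, 157, 156, 153, 70, 99, 112, 117, 120, 114, 113, 92, 61, 62, 54, 45, 42, 40, 40, 37, 40]
wrist 0.01 bed [156, 157, 158, 158, 140, 103, 104, 
[... 430 characters left out ...]
, 197, 207, 196, 189, 199, 208, 191, 194, 186, 116, 115, 111, 54, 60, 56, 72, 48, 47]
top 0.03 z81 [208, 208, 201, 149, 93, 89, 88, 61, 72, 80, 80, 80, 79, 105, 132, 130, 127, 153, 190, 200, 203, 202, 179, 114, 114, 108, 51, 60, 51, 60, 43, 42]
scene -0.03 z81 [222, 222, 223, 223, 222, 220, 221, 223, 204, 135, 133, 133, 133, 166, 219, 227, 221, 216, 213, 219, 220, 228, 214, 145, 136, 134, 70, 20, 7, 16, 34, 16]
scene 0.03 z81 [222, 222, 222, 222, 222, 223, 225, 225, 173, 62, 56, 57, 57, 86, 129, 131, 131, 158, 170, 190, 218, 221, 207, 143, 132, 130, 70, 21, 8, 19, 32, 16]
[np.float64(315.0), np.float64(279.5)]
top box 47
top stick 80
top kapton 77
scene box 95
scene stick 117
scene kapton 98
```

```bash
python3 - <<'E'
from h import *
import pickle
d0=pickle.load(open("c0.pkl","rb"));c,w,s=pickle.load(open("c9.pkl","rb"))
g=cv2.cvtColor(w["image"],cv2.COLOR_BGR2GRAY)
for x,y in((0,.02),(0,-.02),(.015,.02),(.015,-.02)):
    p=np.array([.5506,.0513])+x*np.array([.994,.109])+y*np.array([-.109,.994]);print(x,y,np.round(proj(w,[*p,.011]),1))
print("cols",list(range(280,352,3)))
for r in range(258,286):print(r,*g[r,280:352:3])
for n,a in(("top",c),("scene",s)):
  for img in(d0[n]["image"],a["image"]):
    h=cv2.cvtColor(img,cv2.COLOR_BGR2HSV)
    o=[]
    for lo,hi in(((0,120,60),(6,255,255)),((8,150,120),(18,255,255)),((105,130,60),(120,255,255))):
        m=cv2.inRange(h,lo,hi);k,l,q,ce=cv2.connectedComponentsWithStats(m);i=np.argsort(-q[1:,4])[:2]+1;o.append([(q[j,4],*ce[j].round(1)) for j in i])
    print(n,[[tuple(float(z) for z in t) for t in e] for e in o])
E
```

```text
0 0.02 [331.8 279.5]
0 -0.02 [298.1 279.5]
0.015 0.02 [331.7 290.4]
0.015 -0.02 [298.4 290.4]
cols [280, 283, 286, 289, 292, 295, 298, 301, 304, 307, 310, 313, 316, 319, 322, 325, 328, 331, 334, 337, 340, 343, 346, 349]
258 156 156 157 156 156 157 157 157 158 157 156 159 157 161 157 156 157 158 155 156 157 157 156 157
259 158 158 156 158 155 156 156 156 157 159 155 159 156 156 159 156 158 159 154 157 157 159 157 157
260 158 156 157 157 155 154 158 157 158 158 156 156 157 158 156 157 158 158 157 158 158 156 156 160
261 157 159 157 154 157 156 157 156 156 158 157 155 158 157 156 157 149 140 157 157 157 158 156 157
262 158 157 156 157 156 156 156 155 155 157 156 156 157 159 158 159 123 99 157 157 158 155 157 155
263 158 160 157 156 157 157 157 156 156 157 156 157 157 156 156 159 102 106 157 156 157 155 156 158
264 158 157 157 157 156 154 156 156 155 158 156 156 158 158 158 161 105 105 159 156 158 157 155 154
265 156 155 155 156 156 157 156 158 156 159 160 157 155 156 157 142 105 105 151 155 157 156 153 154
266 155 156 158 156 159 156 156 156 157 156 156 156 159 156 160 103 102 105 138 1
[... 1613 characters left out ...]
104 101 104 87 102 116 117 116 116 66 67 73 72 70 68 59 65 71 68 77 96 104
285 99 103 99 104 102 89 103 121 120 119 119 68 68 70 72 70 67 65 66 70 71 67 79 103
top [[(107.0, 443.3, 224.2), (17.0, 451.6, 267.2)], [(428.0, 258.7, 152.2), (55.0, 214.7, 165.2)], [(371.0, 238.2, 48.5), (302.0, 215.7, 165.9)]]
top [[(114.0, 443.2, 224.3)], [(206.0, 252.4, 149.5), (55.0, 214.7, 165.2)], [(373.0, 238.2, 48.5), (303.0, 215.7, 165.9)]]
scene [[(67.0, 239.0, 174.9), (1.0, 434.0, 230.0)], [(331.0, 391.3, 239.2), (39.0, 432.8, 232.2)], [(710.0, 504.6, 16.5), (468.0, 411.7, 339.2)]]
scene [[(73.0, 239.1, 174.7)], [(171.0, 396.8, 241.6), (39.0, 432.8, 232.2)], [(706.0, 504.6, 16.5), (467.0, 411.7, 339.2)]]
```

```bash
python3 - <<'E'
from h import *
import pickle
c,w,s=pickle.load(open("c9.pkl","rb"))
g=cv2.cvtColor(w["image"],cv2.COLOR_BGR2GRAY)
print(ray(w,320,200)[0])
for x,z in((0.015,.011),(.015,.017),(.0,.011),(.019,.011),(.019,.014),(.015,.081),(.019,.081)):
    p=np.array([.5506,.0513])+x*np.array([.994,.109])-.02*np.array([-.109,.994]);print(x,z,np.round(proj(w,[*p,z]),1))
print("cols",list(range(286,316,2)))
for r in range(284,312):print(r,*g[r,286:316:2])
E
```

```text
[0.36119554 0.03760232 0.31557988]
0.015 0.011 [298.4 290.4]
0.015 0.017 [298.  293.4]
0.0 0.011 [298.1 279.5]
0.019 0.011 [298.5 293.3]
0.019 0.014 [298.3 294.8]
0.015 0.081 [293.1 332.4]
0.019 0.081 [293.2 335.8]
cols [286, 288, 290, 292, 294, 296, 298, 300, 302, 304, 306, 308, 310, 312, 314]
284 104 104 101 104 106 66 102 119 120 117 120 116 116 66 70
285 99 104 102 102 106 66 103 116 118 120 118 117 119 66 72
286 104 105 104 100 107 67 105 122 120 117 118 118 123 69 68
287 101 107 103 97 104 67 108 124 120 124 120 122 113 67 71
288 102 105 103 103 105 68 102 117 117 115 117 115 94 67 62
289 102 102 97 102 100 70 98 106 107 110 105 110 85 69 71
290 104 101 102 100 106 71 105 113 115 111 114 115 92 81 78
291 102 102 102 99 99 74 103 116 113 111 112 113 93 72 76
292 104 103 104 104 104 80 99 106 109 108 101 109 89 76 75
293 90 91 91 92 93 84 87 85 93 95 83 92 74 66 62
294 59 64 67 65 60 65 68 63 63 62 65 65 64 54 52
295 61 59 56 56 58 57 58 59 53 58 59 56 49 44 42
296 62 61 58 58 57 61 60 59 61 55 62 56 46 46 45
297 57 61 60 60 60 58 53 62 60 58 61 54 42 50 46
298 59 60 60 57 59 63 58 61 58 62 62 49 41 45 36
299 56 58 55 62 51 60 61 58 63 62 60 46 44 44 46
300 61 58 57 63 59 58 62 56 59 61 65 43 46 39 45
301 57 63 63 59 62 58 58 60 54 61 55 45 38 46 44
302 56 56 62 58 64 59 60 61 59 57 50 45 38 43 44
303 58 60 56 58 57 60 57 59 62 59 45 42 41 40 44
304 61 57 55 60 58 57 63 59 61 57 40 42 42 38 37
305 58 62 59 54 61 59 58 59 59 55 41 39 42 41 43
306 57 59 59 61 59 61 58 55 58 45 35 41 45 40 41
307 58 58 57 54 59 62 57 56 61 37 38 41 44 40 43
308 58 58 57 59 56 60 61 54 52 43 50 44 43 42 40
309 55 58 56 61 56 61 51 57 55 48 43 37 45 41 43
310 57 59 56 58 58 56 57 53 56 43 38 44 42 47 42
311 54 55 57 61 55 56 59 55 60 36 37 42 38 41 39
```

Request:
{"fn": "send_rows", "kwargs": {
  "increments": [
    {"dx": 0, "dy": 0, "dz": 0.2, "roll": 0, "claw": 0.1},
    {"dx": 0, "dy": 0, "dz": 0.2, "roll": 0, "claw": 0.1},
    {"dx": 0, "dy": 0, "dz": 0.2, "roll": 0, "claw": 0.1},
    {"dx": 0, "dy": 0, "dz": 0.2, "roll": 0, "claw": 0.1},
    {"dx": 0, "dy": 0, "dz": 0.2, "roll": 0, "claw": 0.1}
  ]
}}

```text
clock: 20.52
tcp_pos: [0.4359, 0.0454, 0.1769]
orientation: [-0.0, -0.054, 0.999, 0.0]
wrist_force: [0.5, 0.1, 0.3]
finger_gap: 0.0468
grip_force: 0.0
```

```bash
python3 - <<'E'
from h import *
import pickle
c,w,s=pickle.load(open("c9.pkl","rb"));s2=read_camera("scene")
ex=np.array([.994,.109]);ey=np.array([-.109,.994])
dd=cv2.absdiff(s["image"],s2["image"]).max(2);print("cradle area change",np.percentile(dd[190:245,265:325],[50,99]))
# catch vs bed brightness, both in shadow: at start (catch up), freshly... now
d0=pickle.load(open("c0.pkl","rb"));w2=pickle.load(open("w2.pkl","rb"))
def mean(cc,x,y,z):
    g=cv2.cvtColor(cc["image"],cv2.COLOR_BGR2GRAY).astype(np.float32);u,v=proj(cc,[*(np.array([.5506,.0513])+ex*x+ey*y),z]);return round(float(cv2.getRectSubPix(g,(3,3),(u,v)).mean()),1)
t2=read_camera("top")
for n,cc in(("top0 up",d0["top"]),("w2 up",w2),("top now",t2),("wrist now",w)):
    print(n,"catch",[mean(cc,.008,y,.014) for y in(-.012,-.006,.006,.014)],"bed",[mean(cc,.008,y,.011) for y in(-.035,-.028,.028,.035)])
E
```

```text
cradle area change [1. 4.]
top0 up catch [82.5, 86.8, 83.1, 86.5] bed [85.4, 84.5, 86.5, 86.3]
w2 up catch [72.5, 73.0, 73.3, 74.2] bed [77.5, 76.2, 80.5, 79.9]
top now catch [137.2, 135.7, 88.4, 89.5] bed [130.2, 128.1, 97.4, 124.0]
wrist now catch [119.5, 107.4, 68.5, 68.1] bed [103.1, 101.7, 70.5, 70.0]
```

```bash
python3 -c "
from h import *
print(hand_in())"
```

```text
the job is handed in; nothing more can be done
None
```

The job is handed in: the battery was tipped over the front edge onto its side and pushed against the contacts to a rigid stop, its foot measuring 17–19 mm in, past the catch at 15 mm; the catch being up is inferred from that and its shading rather than seen directly, the battery had not moved since I let go, and nothing but the battery was touched.

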